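# Fish the fallen data logger out from under the grow rack with the reacher

## Robot

A 7-joint arm with a two-finger parallel gripper is mounted at the origin on the work surface. World frame = base frame: x ahead of the robot, y to its left, z up, the work surface at z = 0. Lengths are in m, angles in rad, forces in N, time in s.
With the tool pointing down it reaches from about 0.4 to 0.9 m from the base axis. Payload 5.6 kg.
Tool frame: the origin (TCP) lies midway between the tips of the shut fingers; the grasp point (between the pads) lies arm.tcp_to_grasp behind it (arm.tcp_to_grasp is the distance from the TCP to the grasp point, in m); z points along the fingers, x is the direction in which the jaws open and shut, and the axes are right-handed (so a half turn about z gives the same grasp; the last joint's range is limited). The gripper opens to 92 mm and grips with 3 to 60 N. Pads are 20 mm wide; open, the fingers measure 128 mm over their backs; the gripper's body (75 mm by 189 mm) begins 69 mm behind the grasp point.
Start: joints at [-1.321, 0.468, -0.012, 1.603, 0.006, 1.071, -0.056], TCP at [0.188, 0.622, 0.215] pointing down, gripper open.
Joint ranges: [-2.53, 2.53], [-0.31, 2.02], [-1.57, 1.55], [0.28, 2.44], [-1.29, 4.43], [0.15, 1.84], [-2.92, 2.92]. Speed limits (rad/s): [2.57, 2.57, 3.14, 3.14, 3.14, 3.14, 3.14].

## Interface

Orientations are given as a unit quaternion [x, y, z, w].
In Python, from bench import arm, imaging gives the robot as it stands.
- The arm moves only by the tool step_arm, never from a script. Its argument "motion" is one flat list of numbers, 7 for each row, row after row: the shift along the tool's x, y, z in cm, then the turn, a rotation vector about the tool's x, y, z in rad, then the closure, from 0 (fully open) to 1 (shut). In form: [x, y, z, wx, wy, wz, gripper, x, y, z, wx, wy, wz, gripper, ...]. A call has 1 to 5 rows; each row shifts and turns the commanded pose from where the row before left it, along the tool's axes as they then stand; what a row does not reach is not made up. A row lasts 1/8 s, in which the tool goes at most 62.5 mm and 10.7 degrees, less where a joint would pass 70% of its speed; a pose out of reach is approached as far as the arm can. A call is refused whole if a number of a shift passes 6.25 or a number of a turn 0.188, either way. A call with a gripper value outside its range is refused whole. The fingers move at their own pace and stop on an object; "grip_force" is the grip in N (left out, the last holds). Time passes only in rows, so rows that do not move let the fingers close. It gives the time, the measured TCP pose, the force and the opening at its end, in the units of the state.
- arm.get_state(): the state, without advancing time (a new reading comes with each control period).
- imaging.grab_frame(name): name is "scene" or "top"; returns the picture (480x640x3 uint8, blue, green, red); there is no depth.
- imaging.get_calibration(name): a dict with "mtx" (3x3 intrinsics, pixels), "camera_from_world" (4x4, takes a point from world to camera coordinates). Camera axes: x right, y up, looking along -z (the intrinsics and any distortion apply to the point x, -y, -z); pixel columns grow to the right and rows downward; lengths in m; the calibration is good to about 2 mm. A picture is of the moment at which its call begins. get_calibration takes no time and is no camera call.
- arm.finish_job(): hands the job in, once; it reports no verdict.
Trained networks look in the newest picture that a camera, given by its name, has taken for a name from the list of things; names that differ only in an ending like _2 or _b are one class to them, and where a whole thing is asked for, a point or a joint stands for the part that bears it (a point fixed in the world has none). Each returns a list of dicts, best first, with "score" (0 to 1); they miss things now and then, are a little off and sometimes report something else, mostly with a low value. They report only what shows in the picture. A call takes as long as a camera call. They do not tell look-alikes from the thing itself.
- imaging.spot_in(camera, thing): "centre" ([x, y, z] in m, in world coordinates, good to about 4 mm: the middle of the surface that is visible of it).
- imaging.regions_of(camera, thing): "region" (480x640 bool, what is visible of it).
- imaging.pinpoint(camera, thing): "centre" ([x, y, z] in m, in world coordinates, good to about 4 mm: a listed point, or the origin of a listed thing).
The state is a dict: "t": time; "joint_pos": joint angles; "qd": joint speeds; "effort": joint torques, N m; "eef_pos": TCP position; "ee_rot": TCP orientation; "force": force on the tool from outside, world axes, zero at the start; "torque": the same for the moment, N m; "grip_width": finger opening in m.
Only numpy, scipy, OpenCV 4.12 (cv2) and the standard library are available. Lean on these libraries where they do the work, as an engineer would, in place of code of your own. Each camera call takes 0.05 s, during which the arm holds its last target.

## Task

The orange data logger has dropped under the bottom wire shelf of the grow rack. Use the trigger reacher to fetch it: reach in under the shelf, squeeze the trigger until the jaws hold the logger firmly from both sides (its rubber foot drags, but its case cracks if pinched too hard), draw it out in the jaws well clear of the rack's front, then let go so that the logger stands free on the bench and the reacher lies flat with its trigger released. Do not touch the logger with the robot's fingers, do not ram the rack, and leave the other things where they are.

Things in the scene. Friction and masses are not known exactly. Their poses are not given: they have to be found in the camera images.
- rack: Fixed chrome wire rack, 400 mm deep (own x -200 to 200), 480 mm wide (own y -240 to 240), with a round post (25 mm, 400 mm tall, 38 mm foot) at each corner. Origin on the bench under its centre; open front faces own -x; z up. The bottom wire shelf leaves an 85 mm high clear gap over the bench; two planted trays stand on its rear half, light bars hang above.
- reacher: Reacher, 410 mm long, 0.21 kg, lying on its side. Own x along the shaft to the jaws, z up, origin at bench level under the shaft axis (18 mm up). Millimetres: black housing x -37..67, y -16..16; pistol grip x -29..-3, y -111..-13, z 0..36; green flat trigger plate x 17..29 when released, y -87..-25, z 2..34; tube 16 thick; head block x 265..305, 30 wide.
- reacher_grip (a point): Point between grip and trigger, at the reacher's own (0, -62, 18) mm: take it here from above, one finger behind the grip, the other in front of the trigger, closing along the reacher's x. Both outer faces are flat; 58 mm over both when released, 42 mm with the trigger fully squeezed.
- trigger (a joint): Trigger travel towards the grip (m): 0 released, 0.016 fully squeezed. Its spring pushes back with 10 N at 0, plus 1 N per mm; so a hold at about 55 mm finger opening keeps the reacher in hand with the jaws nearly open. As the two fingers close evenly the whole reacher shifts forward (to the jaws) by half the travel.
- jaw_left: Jaw on the +y side; origin at its hinge, reacher's own (292, 12, 18) mm. Both jaws swing level and together, 0.0234 rad per mm of trigger. Rubber pads 26 mm long, 24 mm tall, middle 68 mm ahead of the hinge. Gap between pads about 54 mm released, 28 mm (parallel) at 8 mm of travel, 3 mm at 16 mm. Each pad presses with about 1/3 of the trigger force beyond the spring's.
- jaw_right: The same jaw on the -y side, hinge at (292, -12, 18) mm.
- jaw_mid (a point): Point on the reacher midway between the jaw pads, at own (359, 0, 18) mm; the pads reach from 13 mm behind it to 13 mm ahead of it, and the head block ends 54 mm behind it.
- logger: Orange data logger: puck of stadium outline, 38 mm long (own x), 28 mm wide (own y), 24 mm tall, about 0.1 kg, standing on its flat non-slip rubber foot under the shelf, turned any way. Origin at the centre of its underside, z up. The foot drags at 1 to 3 N; jaws holding with under 4 N a pad may lose it, a pad pressing over 12 N cracks it: 5 to 8 N a pad is a sound hold.
- logger_center (a point): Centre of the logger, 12 mm above its underside.
- spray_bottle: Bystander: white and blue spray bottle, 74 mm across, 190 mm tall, origin at its foot.
- seed_jar: Bystander: glass seed jar, 66 mm across, 85 mm tall, origin at its foot.
- punnet: Bystander: clear open box, 110 x 90 x 50 mm, origin at its foot.
- tray_brush: Bystander: brush lying along its own x, on the far side of the bench.
- tag_cup: Bystander: grey cup, 64 mm across, 75 mm tall, origin at its foot.
- net_pot: Bystander: small black pot, 52 mm across, 50 mm tall, standing under the rack beside the logger, origin at its foot.
- dibber: Bystander: small wooden peg, 26 mm across, 50 mm tall, standing, origin at its foot.
Not all that is in view belongs to the job. Leave any green, purple or turquoise look-alike of the logger alone.

How it is judged:
On the way, in this order (a step that is already met when the one before it is completed fails the run):
1. both jaw pads hold the logger, each with more than 3.5 N, while it is still under the shelf (contact force between each of jaw_left, jaw_right and logger above 3.5 N and x of logger in the frame of rack above -0.18 m), for 0.2 s.
2. the logger has been drawn out, its centre more than 60 mm in front of the rack's front posts, still held by both jaws (each more than 2 N) (contact force between each of jaw_left, jaw_right and logger above 2 N and x of logger in the frame of rack below -0.26 m), for 0.1 s.
At the end, for the whole second after the job is handed in: Logger at rest, flat on the bench, its centre 60 to 300 mm in front of the line of the rack's front posts, each pad on it under 0.3 N; reacher at rest, flat on the bench (tilt under 0.08 rad), trigger travel under 2.5 mm, its jaws out from under the rack (x of logger in the frame of rack between -0.5 and -0.26 m and angle between logger's own z axis and vertical below 0.1 rad and height (world z) of each of logger, reacher below 0.006 m and linear speed of each of logger, reacher below 0.01 m/s and contact force between each of jaw_left, jaw_right and logger below 0.3 N and value of joint trigger below 0.0025 m and angle between reacher's own z axis and vertical below 0.08 rad and x of jaw_mid in the frame of rack below -0.22 m); the robot touches nothing.
It fails at once if a jaw presses on the logger with more than 12 N: its case cracks (contact force between any of jaw_left, jaw_right and logger above 12 N).
It fails at once if the robot's fingers push the logger (contact force between the fingers and logger above 0.5 N).
It fails at once if the rack is rammed with more than 20 N (contact force between any of reacher, the fingers, the arm and rack above 20 N).
It fails at once if a bystander is moved by more than 30 mm or knocked over (distance of any of spray_bottle, seed_jar, punnet, tray_brush, tag_cup, net_pot, dibber from where it was at the start of the episode above 0.03 m or angle between any of spray_bottle, seed_jar, punnet, tag_cup, net_pot, dibber's own z axis and vertical above 0.5 rad).
It also fails if it takes over 45 s, if anything falls off the work surface, if the arm or the gripper's body presses on something with over 40 N, if the wrist force passes 120 N, or if a joint passes its speed limit or range.

## Working session

There is one attempt and no reset: what is moved stays moved. The work goes in short steps, Python scripts to look and compute and a tool call to move; the robot and the scene stay as the last step left them, time stands still between calls to the robot, and variables do not carry over. Pictures are saved under pics/ and viewed, and the job is handed in when it is done.

Besides the shell and the picture viewer there is one more tool, called after "Request:" by a JSON object that holds its "name" and its "arguments", one argument or row to a line. step_arm: Moves the arm, as the interface text tells. Its arguments: {"type":"object","properties":{"motion":{"type":"array"},"grip_force":{"type":"number"}},"required":["motion"]}

```bash
mkdir -p pics; ls; python3 - <<'E'
from bench import arm, imaging
import cv2,numpy as np
print(arm.get_state()); print(arm.tcp_to_grasp)
for n in("scene","top"):
    f=imaging.grab_frame(n); cv2.imwrite(f"pics/{n}0.png",f)
    c=imaging.get_calibration(n); print(n,c)
E
```

```text
pics
{'t': 0.0, 'joint_pos': array([-1.32099647,  0.46835386, -0.01158714,  1.60359579,  0.00600544,
        1.07141053, -0.05636126]), 'qd': array([ 0.00111142,  0.00110793, -0.00240044,  0.00138935,  0.0012596 ,
        0.00026526,  0.00076008]), 'effort': array([-7.38614181e-04, -5.20580292e+01, -1.26646829e-02, -2.43738163e+01,
       -5.65491663e-02,  1.74966082e-02,  1.54046570e-04]), 'eef_pos': array([0.18752475, 0.6217642 , 0.213667  ]), 'ee_rot': array([ 8.02734087e-01,  5.96336511e-01, -6.53664553e-04,  5.69089135e-04]), 'force': array([ 0.04805092,  0.18693385, -1.14229087]), 'torque': array([-0.04444129, -0.0125119 ,  0.02688501]), 'grip_width': 0.09203515230449402}
0.0187
scene {'mtx': array([[466.90454371,   0.        , 323.10683933],
       [  0.        , 466.90454371, 238.43419901],
       [  0.        ,   0.        ,   1.        ]]), 'camera_from_world': array([[ 0.29056058,  0.95678479,  0.01172204, -0.18047303],
       [-0.60477446,  0.17413961,  0.77712499,  0.3040032 ],
       [ 0.7415001 , -0.23289108,  0.62923712, -1.52255771],
       [ 0.        ,  0.        ,  0.        ,  1.        ]])}
top {'mtx': array([[571.07977153,   0.        , 316.59660113],
       [  0.        , 571.07977153, 236.91424003],
       [  0.        ,   0.        ,   1.        ]]), 'camera_from_world': array([[ 0.02171545, -0.99973795, -0.00724307,  0.03507095],
       [ 0.98345948,  0.02005766,  0.18001429, -0.55765968],
       [-0.17982184, -0.01103235,  0.98363733, -1.23518816],
       [ 0.        ,  0.        ,  0.        ,  1.        ]])}
```

View pics/scene0.png

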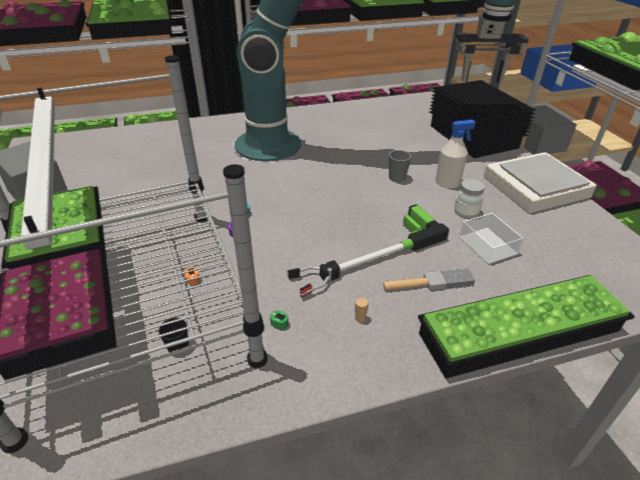

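View pics/top0.png

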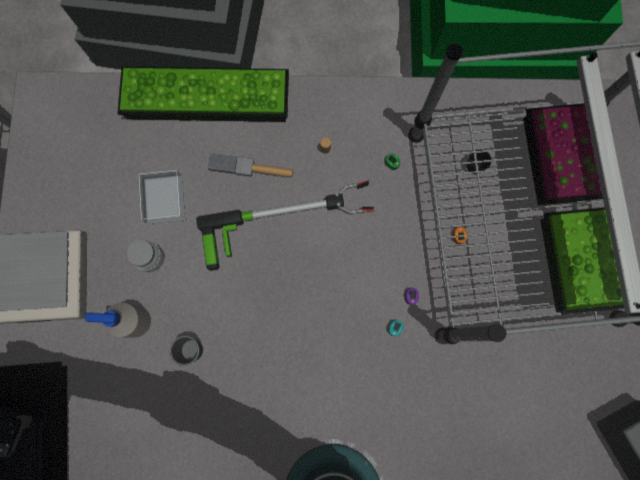

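```bash
python3 - <<'E'
from bench import arm, imaging
for n,ts in {"top":["reacher","reacher_grip","jaw_mid","logger","rack","jaw_left","jaw_right","net_pot","dibber","trigger"],"scene":["logger","rack","net_pot","reacher_grip","dibber","jaw_mid"]}.items():
    for t in ts:
        for m in ("pinpoint",):
            try: print(n,t,[(d['centre'] if not hasattr(d['centre'],'round') else d['centre'].round(3),round(float(d['score']),2)) for d in getattr(imaging,m)(n,t)][:4])
            except Exception as e: print(n,t,e)
E
```

```text
top reacher [([0.599, 0.2851, -0.0001], 0.64)]
top reacher_grip [([0.5345, 0.2744, 0.0157], 0.59)]
top jaw_mid [([0.6618, -0.0676, 0.0185], 0.88)]
top logger [([0.575, -0.2808, 0.0021], 0.75), ([0.7297, 0.2056, -0.0054], 0.68), ([0.4334, -0.1691, -0.0008], 0.62), ([0.7454, -0.134, -0.0012], 0.6)]
top rack [([0.6075, -0.4153, 0.0004], 0.62)]
top jaw_left [([0.661, 0.0025, 0.0177], 0.59)]
top jaw_right [([0.6367, -0.0012, 0.0187], 0.47)]
top net_pot [([0.75, -0.328, 0.0006], 0.71)]
top dibber [([0.7838, 0.027, 0.0015], 0.56), ([0.7305, 0.2051, -0.0026], 0.22)]
top trigger it knows: dibber, jaw_left, jaw_mid, jaw_right, logger, logger_center, net_pot, punnet, rack, reacher, reacher_grip, seed_jar, spray_bottle, tag_cup, tray_brush
scene logger [([0.5727, -0.2839, 0.0001], 0.64), ([0.4338, -0.1713, -0.0016], 0.57), ([0.7478, -0.1311, -0.0051], 0.51), ([0.3612, -0.1344, 0.0023], 0.42)]
scene rack [([0.6085, -0.4134, -0.0005], 0.62)]
scene net_pot [([0.7495, -0.3304, -0.0006], 0.6)]
scene reacher_grip [([0.54, 0.2737, 0.0166], 0.84)]
scene dibber [([0.7819, 0.0317, 0.0019], 0.53)]
scene jaw_mid [([0.662, -0.0694, 0.0171], 0.57)]
```

Candidates for the logger in the top view: orange (460,235), green (392,161), purple (412,296) and turquoise (395,327). By the description it is the orange one under the shelf, so I'll check that in a close crop.

```bash
cat > h.py <<'E'
from bench import arm, imaging
import cv2,numpy as np
def proj(n,P):
    c=imaging.get_calibration(n);P=np.atleast_2d(P)
    q=(c['camera_from_world']@np.c_[P,np.ones(len(P))].T)[:3]
    q=c['mtx']@np.array([q[0],-q[1],-q[2]]); return (q[:2]/q[2]).T
def back(n,uv,z):
    c=imaging.get_calibration(n);T=np.linalg.inv(c['camera_from_world'])
    uv=np.atleast_2d(uv);d=np.linalg.inv(c['mtx'])@np.c_[uv,np.ones(len(uv))].T
    d=T[:3,:3]@np.array([d[0],-d[1],-d[2]]); o=T[:3,3:]
    s=(z-o[2])/d[2]; return (o+s*d).T
E
python3 - <<'E'
from h import *
f=imaging.grab_frame("top"); g=imaging.grab_frame("scene")
a=cv2.resize(f[200:270,420:500],None,fx=5,fy=5,interpolation=cv2.INTER_CUBIC)
b=cv2.resize(g[250:300,165:222],None,fx=7,fy=7,interpolation=cv2.INTER_CUBIC)
b=cv2.resize(b,(400,350)); cv2.imwrite("pics/crop1.png",np.hstack([a,b]))
for n,im,z in(("top",f,.024),("scene",g,.024)):
    hsv=cv2.cvtColor(im,cv2.COLOR_BGR2HSV)
    m=cv2.inRange(hsv,(5,150,110),(18,255,255))
    l,lab,st,ce=cv2.connectedComponentsWithStats(cv2.morphologyEx(m,cv2.MORPH_CLOSE,np.ones((5,5))))
    for i in range(1,l):
        if st[i,4]>30: print(n,st[i],ce[i],back(n,ce[i],z))
c=imaging.pinpoint("top","logger_center"); print([(d['centre'],d['score']) for d in c])
# rack posts feet
for uv in [(417,133),(447,336),(425,120)]: print(uv,back("top",uv,0.0))
a=cv2.resize(f[90:360,400:520],None,fx=2.2,fy=2.2); cv2.imwrite("pics/rack.png",a)
a=cv2.resize(f[160:280,180:390],None,fx=3.8,fy=3.8,interpolation=cv2.INTER_CUBIC); cv2.imwrite("pics/reach.png",a)
E
```

```text
top [455 227  12  16 114] [460.57017544 233.96491228] [[ 0.57531554 -0.28342603  0.024     ]]
scene [185 267  14  18 181] [191.72375691 275.49723757] [[ 0.58365689 -0.28543013  0.024     ]]
[([0.3628, -0.1378, 0.0108], 0.54), ([0.4317, -0.1702, 0.016], 0.46)]
(417, 133) [[ 0.82656181 -0.1899555   0.        ]]
(447, 336) [[ 0.34386637 -0.25305976  0.        ]]
(425, 120) [[ 0.86015915 -0.20969255  0.        ]]
```

View pics/crop1.png

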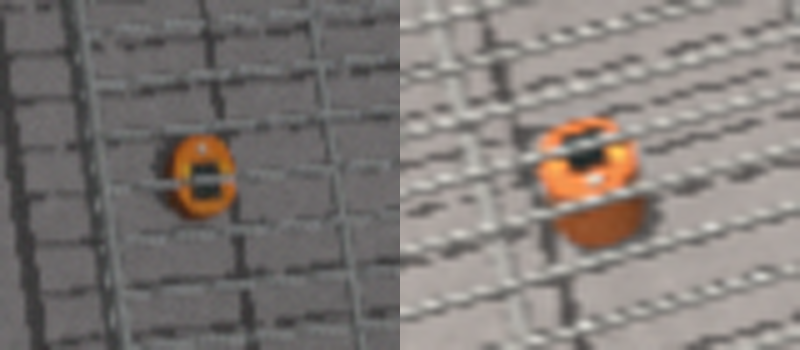

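View pics/reach.png

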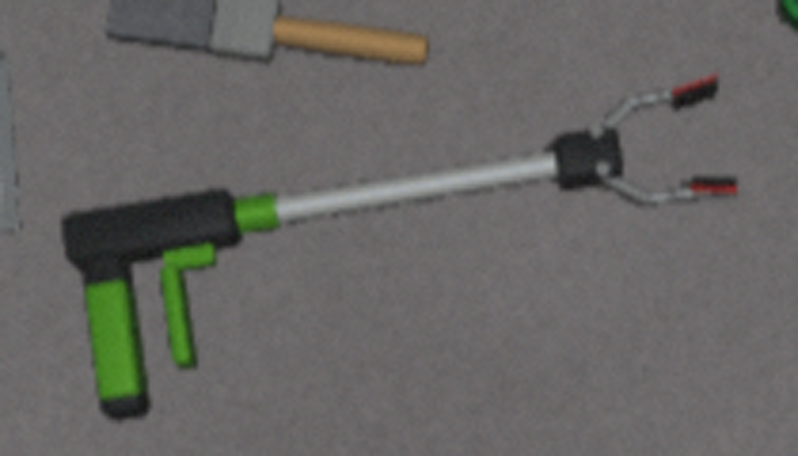

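View pics/rack.png

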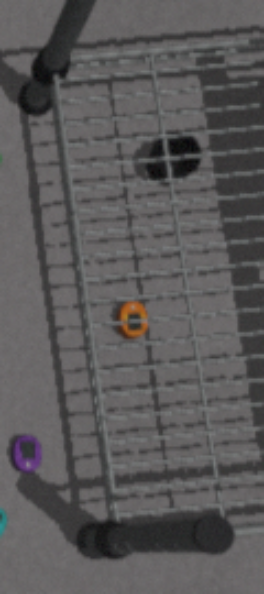

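The crops confirm an orange stadium puck under the wires, with its long axis roughly along world x. Next I'll fit the logger, reacher and rack poses.

```bash
cat > fit.py <<'E'
from h import *
from scipy.optimize import minimize
def stad(n=24):
    a=np.linspace(-np.pi/2,np.pi/2,n); r=.014
    p=np.r_[np.c_[.005+r*np.cos(a),r*np.sin(a)],np.c_[-.005-r*np.cos(a),-r*np.sin(a)]]
    return np.r_[np.c_[p,0*p[:,0]],np.c_[p,0*p[:,0]+.024]]
S=stad()
def hull(n,x,y,th,K=8):
    c,s=np.cos(th),np.sin(th)
    P=S@np.array([[c,s,0],[-s,c,0],[0,0,1]])+[x,y,0]
    return cv2.convexHull(proj(n,P).astype(np.float32))
def logger(fr,near,r=40):
    """fr: dict name->image"""
    tgt={}
    for n,im in fr.items():
        hsv=cv2.cvtColor(im,cv2.COLOR_BGR2HSV)
        m=cv2.inRange(hsv,(3,110,60),(20,255,255))
        u,v=proj(n,[near[0],near[1],.012])[0].astype(int)
        k=np.zeros_like(m);cv2.circle(k,(u,v),r,255,-1);m&=k
        ys,xs=np.nonzero(m)
        if len(xs)<20: continue
        # drop stray pixels
        l,lab,st,ce=cv2.connectedComponentsWithStats(cv2.dilate(m,np.ones((5,5))))
        i=1+np.argmax(st[1:,4]); ok=lab[ys,xs]==i
        h=cv2.convexHull(np.c_[xs,ys][ok].astype(np.float32)); 
        tgt[n]=h
    def iou(h1,h2):
        a=cv2.contourArea(h1);b=cv2.contourArea(h2);i=cv2.intersectConvexConvex(h1,h2)[0]
        return i/(a+b-i)
    best=None
    for th in np.linspace(0,np.pi,12,endpoint=False):
        # hull of pixel centres is ~0.5px small: pad by shrinking model is neglected
        f=lambda p:-sum(iou(hull(n,p[0]/100,p[1]/100,p[2]),h) for n,h in tgt.items())
        q=minimize(f,[near[0]*100,near[1]*100,th],method='Nelder-Mead',options=dict(initial_simplex=np.array([[near[0]*100,near[1]*100,th]]*4)+np.array([[0,0,0],[.6,0,0],[0,.6,0],[0,0,.25]])))
        if best is None or q.fun<best.fun: best=q
    return best.x[0]/100,best.x[1]/100,np.degrees(best.x[2])%180,-best.fun/len(tgt)
E
python3 - <<'E'
from fit import *
fr={n:imaging.grab_frame(n) for n in("top","scene")}
print("both",logger(fr,(.575,-.283)))
for n in fr: print(n,logger({n:fr[n]},(.575,-.283)))
for n in fr:
    for t in["reacher","reacher_grip","jaw_mid","jaw_left","jaw_right"]:
        print(n,t,[(np.round(d['centre'],4),round(float(d['score']),2)) for d in imaging.pinpoint(n,t)][:3])
# green mask of trigger/grip edges: project model onto crop
import math
def draw(im,o,h,x0,y0,s,n):
    out=cv2.resize(im[y0:y0+130,x0:x0+210],None,fx=s,fy=s,interpolation=cv2.INTER_CUBIC)
    c,si=math.cos(h),math.sin(h)
    for pts,z in [([(-37,-16),(67,-16),(67,16),(-37,16)],.034),([(-29,-111),(-3,-111),(-3,-13),(-29,-13)],.036),([(17,-87),(29,-87),(29,-25),(17,-25)],.034),([(265,-15),(305,-15),(305,15),(265,15)],.03),([(346,-27),(372,-27),(372,27),(346,27)],.03)]:
        P=[[o[0]+(x*c-y*si)/1000,o[1]+(x*si+y*c)/1000,z] for x,y in pts]
        q=((proj(n,P)-[x0,y0])*s).astype(int); cv2.polylines(out,[q],True,(255,0,255),1)
    return out
h=math.atan2(-.0685-.285,.662-.599); print(math.degrees(h))
cv2.imwrite("pics/fit1.png",draw(fr["top"],(.599,.285),h,180,155,3.8,"top"))
# rack overlay
E
```

```text
Traceback (most recent call last):
  File "fit.py", line 34, in logger
    q=minimize(f,[near[0]*100,near[1]*100,th],method='Nelder-Mead',options=dict(initial_simplex=np.array([[near[0]*100,near[1]*100,th]]*4)+np.array([[0,0,0],[.6,0,0],[0,.6,0],[0,0,.25]])))
  File "fit.py", line 33, in <lambda>
    f=lambda p:-sum(iou(hull(n,p[0]/100,p[1]/100,p[2]),h) for n,h in tgt.items())
                ~~~^^^^^^^^^^^^^^^^^^^^^^^^^^^^^^^^^^^^^^^^^^^^^^^^^^^^^^^^^^^^^^
  File "fit.py", line 33, in <genexpr>
    f=lambda p:-sum(iou(hull(n,p[0]/100,p[1]/100,p[2]),h) for n,h in tgt.items())
                        ~~~~^^^^^^^^^^^^^^^^^^^^^^^^^^
  File "fit.py", line 11, in hull
    return cv2.convexHull(proj(n,P).astype(np.float32))
                          ~~~~^^^^^
  File "h.py", line 4, in proj
    c=imaging.get_calibration(n);P=np.atleast_2d(P)
ValueError: time passes only in moves, steps and waits
```

```bash
python3 - <<'E'
s=open('h.py').read().replace("imaging.get_calibration(n)","cal(n)").replace("def proj","import functools\n@functools.lru_cache\ndef cal(n): return imaging.get_calibration(n)\ndef proj",1)
open('h.py','w').write(s)
E
cat > ov.py <<'E'
from h import *
import math
def draw(im,o,h,n,x0=180,y0=155,s=3.8):
    out=cv2.resize(im[y0:y0+130,x0:x0+210],None,fx=s,fy=s,interpolation=cv2.INTER_CUBIC)
    c,si=math.cos(h),math.sin(h)
    for pts,z in [([(-37,-16),(67,-16),(67,16),(-37,16)],.034),([(-29,-111),(-3,-111),(-3,-13),(-29,-13)],.036),([(17,-87),(29,-87),(29,-25),(17,-25)],.034),([(265,-15),(305,-15),(305,15),(265,15)],.03),([(346,-27),(372,-27),(372,27),(346,27)],.03)]:
        P=[[o[0]+(x*c-y*si)/1000,o[1]+(x*si+y*c)/1000,z] for x,y in pts]
        q=((proj(n,P)-[x0,y0])*s).astype(int); cv2.polylines(out,[q],True,(255,0,255),1)
    return out
E
python3 - <<'E'
from fit import *
from ov import *
fr={n:imaging.grab_frame(n) for n in("top","scene")}
print("both",logger(fr,(.575,-.283)))
for n in fr: print(n,logger({n:fr[n]},(.575,-.283)))
for n in fr:
    for t in["reacher","reacher_grip","jaw_mid","jaw_left","jaw_right"]:
        print(n,t,[(np.round(d['centre'],4),round(float(d['score']),2)) for d in imaging.pinpoint(n,t)][:3])
h=math.atan2(-.0685-.285,.662-.599); print(math.degrees(h))
cv2.imwrite("pics/fit1.png",draw(fr["top"],(.599,.285),h,"top"))
# rack overlay
def rk(im,n,o,h,x0,y0,w,hh,s):
    out=cv2.resize(im[y0:y0+hh,x0:x0+w],None,fx=s,fy=s,interpolation=cv2.INTER_CUBIC)
    R=np.array([[np.cos(h),-np.sin(h)],[np.sin(h),np.cos(h)]])
    for a in(-.2,.2):
        for b in(-.24,.24):
            t=np.linspace(0,6.28,24)
            for z,r in((0,.019),(.4,.0125)):
                P=np.array([[*(R@[a,b]+np.array(o)+r*np.array([np.cos(k),np.sin(k)])),z] for k in t])
                cv2.polylines(out,[((proj(n,P)-[x0,y0])*s).astype(int)],True,(255,0,255),1)
    return out
hr=math.radians(-82.5)
cv2.imwrite("pics/rk_top.png",rk(fr["top"],"top",(.608,-.4145),hr,390,30,250,320,1.8))
cv2.imwrite("pics/rk_sc.png",rk(fr["scene"],"scene",(.608,-.4145),hr,0,40,300,430,1.4))
E
```

```text
both (np.float64(0.574485435327185), np.float64(-0.28530959399028644), np.float64(4.6629886092674155), np.float64(0.8110517079356137))
top (np.float64(0.5751866784611502), np.float64(-0.28434739793955655), np.float64(1.6273434351209837), np.float64(0.8282523443039924))
scene (np.float64(0.56751460548742), np.float64(-0.28581954473496984), np.float64(2.6531501978836847), np.float64(0.8310456805788282))
top reacher [(array([ 0.5995,  0.2821, -0.0022]), 0.57)]
top reacher_grip [(array([0.5346, 0.2721, 0.0136]), 0.85), (array([ 0.5766, -0.2889,  0.0099]), 0.43)]
top jaw_mid [(array([ 0.6652, -0.0683,  0.0197]), 0.66), (array([0.7848, 0.025 , 0.0013]), 0.36)]
top jaw_left [(array([0.6615, 0.0032, 0.0162]), 0.4)]
top jaw_right [(array([ 6.366e-01, -6.000e-04,  1.640e-02]), 0.72)]
scene reacher [(array([5.969e-01, 2.860e-01, 3.000e-04]), 0.65)]
scene reacher_grip [(array([ 0.5744, -0.2887,  0.0116]), 0.6), (array([0.5374, 0.275 , 0.017 ]), 0.57)]
scene jaw_mid [(array([ 0.6658, -0.0695,  0.0158]), 0.85)]
scene jaw_left [(array([ 0.5134,  0.4274, -0.0011]), 0.74), (array([ 6.598e-01, -5.000e-04,  1.650e-02]), 0.58)]
scene jaw_right [(array([ 5.959e-01,  2.862e-01, -3.000e-04]), 0.71), (array([ 0.636 , -0.0045,  0.0202]), 0.67)]
-79.89496363496204
```

View pics/fit1.png

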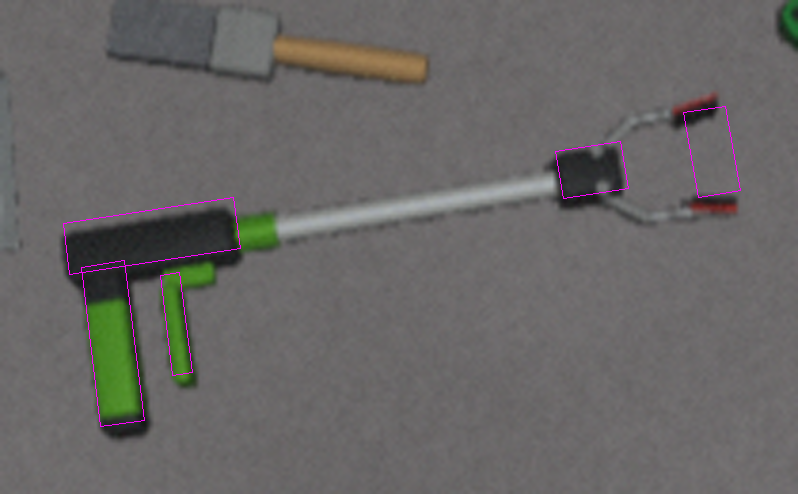

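View pics/rk_top.png

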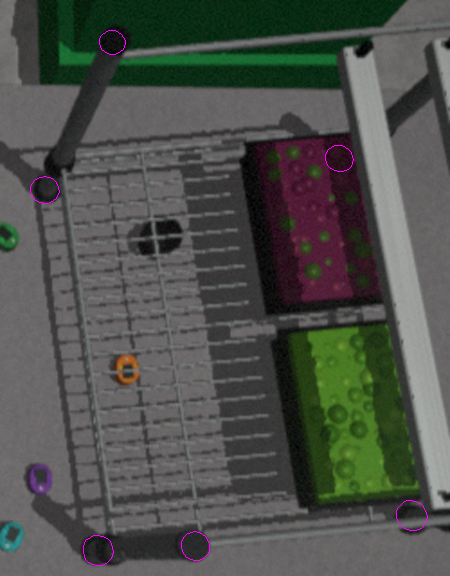

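View pics/rk_sc.png

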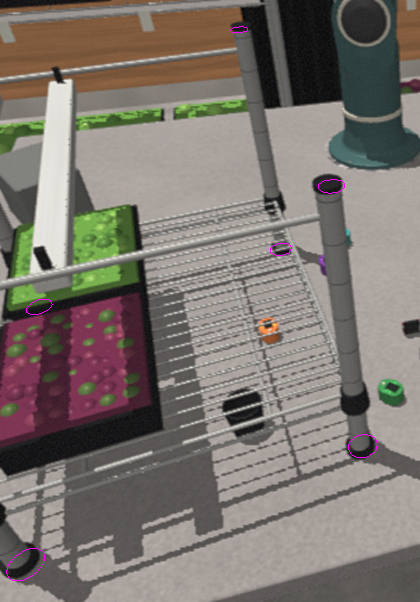

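```bash
cat > mv.py <<'E'
from h import *
from scipy.spatial.transform import Rotation as Ro
def need(p,head,st=None):
    st=st or arm.get_state()
    R=Ro.from_quat(st['ee_rot']); x=R.as_matrix()[:,0]; cur=np.degrees(np.arctan2(x[1],x[0]))
    d=np.array(p)-st['eef_pos']; loc=R.inv().apply(d)*100
    dz=(head-cur+180)%360-180
    # tilt error: rotation vector to exact target
    T=Ro.from_matrix(np.array([[np.cos(np.radians(head)),np.sin(np.radians(head)),0],[np.sin(np.radians(head)),-np.cos(np.radians(head)),0],[0,0,-1]]).T.T)
    print("t",round(st['t'],2),"tcp",st['eef_pos'].round(4),"w",round(st['grip_width'],4),"F",st['force'].round(1),"head",cur.round(2))
    print("shift in tool axes cm",loc.round(2),"rotvec tool",(R.inv()*T).as_rotvec().round(4))
E
python3 - <<'E'
from mv import *
need([.5355,.274,.26],100.3)
for t in("spray_bottle","seed_jar","tag_cup","punnet"): print(t,[np.round(d['centre'],3) for d in imaging.pinpoint("top",t)][:1])
E
```

```text
t 1.7 tcp [0.1877 0.6223 0.2146] w 0.0919 F [-0.4  0.1  1. ] head 73.22
shift in tool axes cm [-23.31  43.36  -4.54] rotvec tool [ 0.     -0.     -0.4727]
spray_bottle [array([ 0.368,  0.452, -0.   ])]
seed_jar [array([ 0.51 ,  0.43 , -0.003])]
tag_cup [array([ 0.306,  0.327, -0.004])]
punnet [array([0.649, 0.412, 0.001])]
```

Request:
{"name": "step_arm", "arguments": {
  "motion": [0,0,-2.5,0,0,-0.158,0,0,0,-2.5,0,0,-0.158,0,0,0,0,0,0,-0.157,0],
  "grip_force": 30
}}

```text
t: 2.28
eef_pos: [0.188, 0.6236, 0.2672]
ee_rot: [0.639, 0.769, 0.002, -0.001]
force: [0.2, 0.5, -1.2]
grip_width: 0.0921
```

```bash
python3 -c "
from mv import *
need([.5355,.274,.26],100.3)"
```

```text
t 2.27 tcp [0.188  0.6236 0.2672] w 0.0921 F [ 0.2  0.5 -1.2] head 100.61
shift in tool axes cm [-40.76  27.72   0.61] rotvec tool [ 0.002  -0.004   0.0054]
```

Request:
{"name": "step_arm", "arguments": {
  "motion": [-5.1,3.45,0,0,0,0,0,-5.1,3.45,0,0,0,0,0,-5.1,3.45,0,0,0,0,0,-5.1,3.45,0,0,0,0,0,-5.1,3.45,0,0,0,0,0]
}}

```text
t: 2.9
eef_pos: [0.4043, 0.4009, 0.2649]
ee_rot: [0.641, 0.768, 0.0, 0.0]
force: [1.2, 0.3, 0.8]
grip_width: 0.0918
```

Request:
{"name": "step_arm", "arguments": {
  "motion": [-5.1,3.45,0,0,0,0,0,-5.1,3.45,0,0,0,0,0,-5.0,3.5,1,0,0,0,0,0,0,4,0,0,0,0,0,0,0,0,0,0,0]
}}

```text
t: 3.52
eef_pos: [0.5309, 0.2701, 0.2119]
ee_rot: [0.641, 0.768, -0.003, -0.001]
force: [-0.0, 0.4, 1.2]
grip_width: 0.0918
```

```bash
python3 - <<'E'
from mv import *
need([.5355,.274,.004],100.3)
f=imaging.grab_frame("top");g=imaging.grab_frame("scene")
cv2.imwrite("pics/a1.png",np.hstack([cv2.resize(f[140:320,150:400],(400,288)),cv2.resize(g[150:330,290:540],(400,288))]))
E
```

```text
t 3.52 tcp [0.5309 0.2701 0.2119] w 0.0918 F [-0.   0.4  1.2] head 100.26
shift in tool axes cm [ 0.34  0.64 20.79] rotvec tool [-0.0059  0.0019 -0.0006]
```

View pics/a1.png

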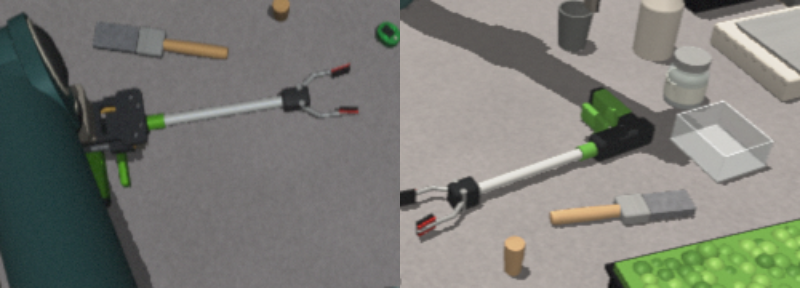

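Request:
{"name": "step_arm", "arguments": {
  "motion": [0.3,0.6,5,0,0,0,0,0,0,5,0,0,0,0,0,0,4,0,0,0,0,0,0,0,0,0,0,0]
}}

```text
t: 4.12
eef_pos: [0.5363, 0.2761, 0.0735]
ee_rot: [0.64, 0.769, -0.002, -0.001]
force: [0.2, -0.6, -0.3]
grip_width: 0.092
```

```bash
python3 - <<'E'
from mv import *
need([.5355,.274,.004],100.3)
f=imaging.grab_frame("top");g=imaging.grab_frame("scene")
cv2.imwrite("pics/a2.png",np.hstack([cv2.resize(f[140:320,150:400],(400,288)),cv2.resize(g[150:330,290:540],(400,288))]))
E
```

```text
t 4.12 tcp [0.5363 0.2761 0.0735] w 0.092 F [ 0.2 -0.6 -0.3] head 100.44
shift in tool axes cm [-0.19 -0.09  6.95] rotvec tool [-0.0036  0.0009  0.0024]
```

View pics/a2.png

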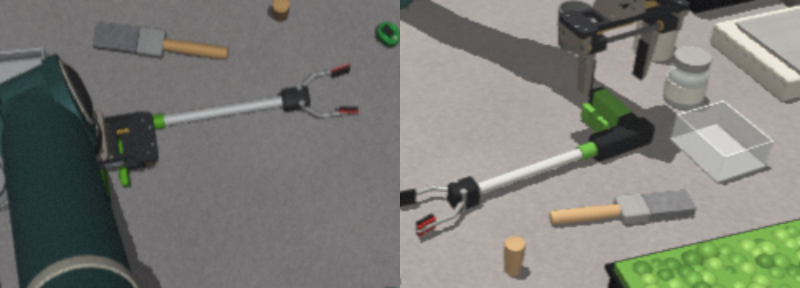

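Request:
{"name": "step_arm", "arguments": {
  "motion": [-0.15,-0.05,4,0,0,0,0,0,0,2.5,0,0,0,0,0,0,0.2,0,0,0,0,0,0,0,0,0,0,0]
}}

```text
t: 4.72
eef_pos: [0.5393, 0.275, 0.0099]
ee_rot: [0.641, 0.768, 0.002, 0.001]
force: [-0.6, -0.2, -1.4]
grip_width: 0.0921
```

```bash
python3 - <<'E'
from mv import *
need([.5355,.274,.004],100.3)
f=imaging.grab_frame("top");g=imaging.grab_frame("scene")
cv2.imwrite("pics/a3.png",np.hstack([cv2.resize(f[140:320,150:400],(400,288)),cv2.resize(g[150:330,290:540],(400,288))]))
E
```

```text
t 4.72 tcp [0.5393 0.275  0.0099] w 0.0921 F [-0.6 -0.2 -1.4] head 100.33
shift in tool axes cm [-0.03 -0.39  0.59] rotvec tool [ 0.0035 -0.0013  0.0006]
```

View pics/a3.png

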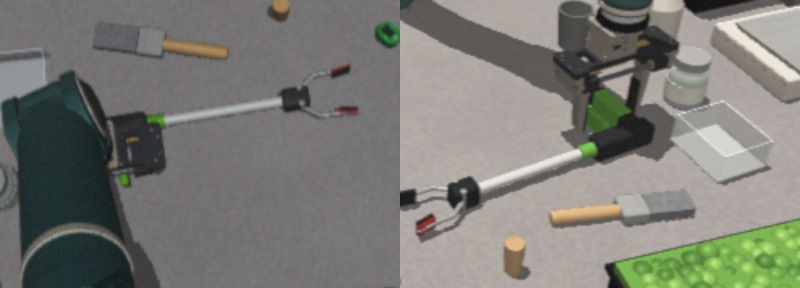

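Request:
{"name": "step_arm", "arguments": {
  "motion": [0,-0.35,0.5,0,0,0,0,0,0,0,0,0,0,0.2,0,0,0,0,0,0,0.33,0,0,0,0,0,0,0.385,0,0,0,0,0,0,0.385]
}}

```text
t: 5.45
eef_pos: [0.5343, 0.2736, 0.0026]
ee_rot: [0.641, 0.768, 0.0, -0.0]
force: [0.1, 1.9, -1.3]
grip_width: 0.0573
```

```bash
python3 - <<'E'
from mv import *
need([.5355,.274,.004],100.3)
f=imaging.grab_frame("top");g=imaging.grab_frame("scene")
for n in("top","scene"):
  for t in("jaw_mid","jaw_left","jaw_right"): print(n,t,[np.round(d['centre'],4) for d in imaging.pinpoint(n,t)][:2])
cv2.imwrite("pics/a4.png",np.hstack([cv2.resize(f[140:320,150:400],(400,288)),cv2.resize(g[150:330,290:540],(400,288))]))
E
```

```text
t 5.45 tcp [0.5343 0.2736 0.0026] w 0.0573 F [ 0.1  1.9 -1.3] head 100.32
shift in tool axes cm [ 0.02  0.13 -0.14] rotvec tool [ 0.0001 -0.0004  0.0004]
top jaw_mid [array([ 0.6684, -0.068 ,  0.02  ])]
top jaw_left [array([0.6658, 0.0023, 0.0154]), array([ 0.6095, -0.412 ,  0.0058])]
top jaw_right [array([ 0.6386, -0.002 ,  0.0208]), array([ 0.6072, -0.4143,  0.0016])]
scene jaw_mid [array([0.3693, 0.4547, 0.0014]), array([ 0.6632, -0.068 ,  0.0191])]
scene jaw_left [array([ 0.6672, -0.0014,  0.0157])]
scene jaw_right [array([ 0.6379, -0.0028,  0.0194]), array([ 0.6637, -0.0007,  0.0155])]
```

View pics/a4.png

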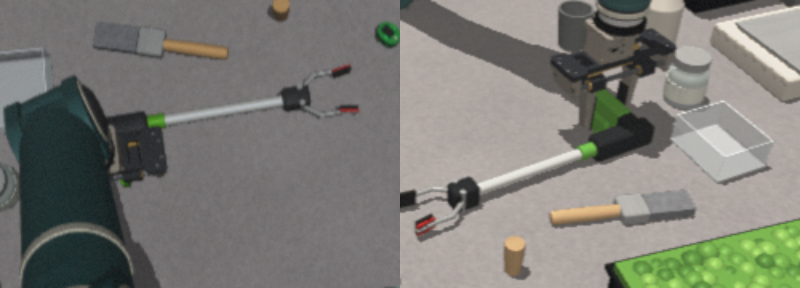

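Request:
{"name": "step_arm", "arguments": {
  "motion": [0,0,-0.1,0,0,0,0.5,0,0,0,0,0,0,0.6,0,0,0,0,0,0,0.6,0,0,0,0,0,0,0.6],
  "grip_force": 45
}}

```text
t: 6.35
eef_pos: [0.5343, 0.2729, 0.0035]
ee_rot: [0.641, 0.768, -0.0, 0.0]
force: [-0.7, -0.5, -1.4]
grip_width: 0.0406
```

```bash
python3 -c "
from mv import *
need([.474,.269,.003],94)"
```

```text
t 6.35 tcp [0.5343 0.2729 0.0035] w 0.0406 F [-0.7 -0.5 -1.4] head 100.29
shift in tool axes cm [ 0.7  -6.    0.05] rotvec tool [-0.0002  0.0004  0.1098]
```

Request:
{"name": "step_arm", "arguments": {
  "motion": [0.1,-1,0,0,0,0.022,0.6,0.1,-1.5,0,0,0,0.022,0.6,0.1,-1.5,0,0,0,0.022,0.6,0.1,-1.2,0,0,0,0.022,0.6,0,-0.8,0,0,0,0.022,0.6]
}}

```text
t: 6.98
eef_pos: [0.4733, 0.2692, 0.0037]
ee_rot: [0.682, 0.731, 0.0, -0.0]
force: [0.6, 0.6, -0.8]
grip_width: 0.0404
```

Request:
{"name": "step_arm", "arguments": {
  "motion": [0,0,0,0,0,0,0.5,0,0,0,0,0,0,0.39,0,0,0,0,0,0,0.39,0,0,0,0,0,0,0.39]
}}

```text
t: 7.48
eef_pos: [0.4745, 0.2689, 0.0035]
ee_rot: [0.682, 0.731, 0.0, 0.0]
force: [0.5, -0.6, -1.6]
grip_width: 0.0562
```

```bash
cat > look.py <<'E'
from mv import *
from ov import *
import sys
tag=sys.argv[1]
st=arm.get_state(); need([.488,.0693,.003],94,st)
f=imaging.grab_frame("top");g=imaging.grab_frame("scene")
for n in("top","scene"):
  for t in("jaw_mid","jaw_left","jaw_right"): print(n,t,[np.round(d['centre'],4) for d in imaging.pinpoint(n,t)][:2])
a=f[140:320,300:500]; 
R=Ro.from_quat(st['ee_rot']).as_matrix(); d=-R[:2,0]; d/=np.linalg.norm(d); ny=np.array([-d[1],d[0]])
base=st['eef_pos'][:2]+.062*ny
s=3
big=cv2.resize(a,None,fx=s,fy=s,interpolation=cv2.INTER_CUBIC)
P=[[*(base+x*d),.018] for x in(.25,.359,.55)]
q=((proj("top",P)-[300,140])*s).astype(int)
cv2.line(big,q[0],q[2],(255,0,255),1); cv2.circle(big,q[1],3,(255,0,255),1)
cv2.imwrite(f"pics/{tag}.png",big)
b=g[200:360,150:400]; cv2.imwrite(f"pics/{tag}s.png",cv2.resize(b,None,fx=3,fy=3,interpolation=cv2.INTER_CUBIC))
print("predicted jaw_mid",P[1])
E
python3 look.py b1
```

```text
t 7.47 tcp [0.4745 0.2689 0.0035] w 0.0562 F [ 0.5 -0.6 -1.6] head 94.0
shift in tool axes cm [-20.    -0.05   0.05] rotvec tool [ 0.0001 -0.     -0.    ]
top jaw_mid [array([ 0.5678, -0.0848,  0.019 ]), array([ 0.5471, -0.0167,  0.0196])]
top jaw_left [array([ 0.5716, -0.0143,  0.0136])]
top jaw_right [array([ 0.574 , -0.0163,  0.0152]), array([ 0.5483, -0.0171,  0.0194])]
scene jaw_mid [array([ 0.569 , -0.0867,  0.0178])]
scene jaw_left [array([ 0.5713, -0.019 ,  0.0154])]
scene jaw_right [array([ 0.5462, -0.0201,  0.0196]), array([0.6495, 0.4101, 0.0041])]
predicted jaw_mid [np.float64(0.5614354285495625), np.float64(-0.08490439260066307), 0.018]
```

View pics/b1.png

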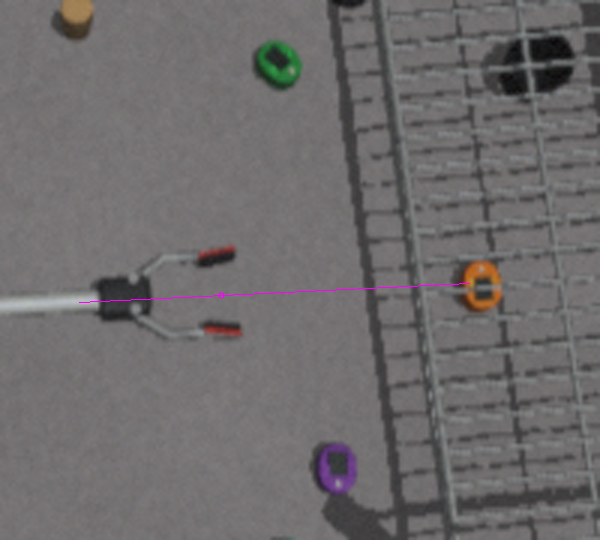

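View pics/b1s.png

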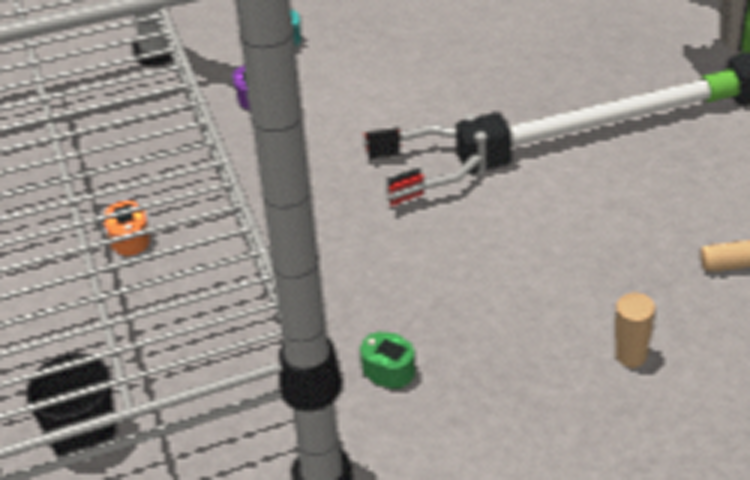

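Top view: the pad middle is at about (220,293), the head at (124,299) and the logger at (482,286). The shaft line runs about 2–3 mm to the +x side of the logger, so I'll shift slightly and drive in part of the way.

Request:
{"name": "step_arm", "arguments": {
  "motion": [-1.5,-0.1,0,0,0,0,0.39,-3,-0.1,0,0,0,0,0.39,-3,0,0,0,0,0,0.39,-3,0,0,0,0,0,0.39,-1.5,0,0,0,0,0,0.39]
}}

```text
t: 8.5
eef_pos: [0.4806, 0.1463, 0.0036]
ee_rot: [0.683, 0.73, -0.0, 0.0]
force: [-0.4, -0.1, -2.2]
grip_width: 0.0562
```

Request:
{"name": "step_arm", "arguments": {
  "motion": [0,0,0,0,0,0,0.39]
}}

```text
t: 8.62
eef_pos: [0.4808, 0.1478, 0.0037]
ee_rot: [0.683, 0.731, -0.0, 0.0]
force: [0.2, 0.3, -1.6]
grip_width: 0.0562
```

```bash
python3 look.py b2
```

```text
t 8.62 tcp [0.4808 0.1478 0.0037] w 0.0562 F [ 0.2  0.3 -1.6] head 93.87
shift in tool axes cm [-7.88  0.18  0.07] rotvec tool [-0.      0.0002 -0.0022]
top jaw_mid [array([ 0.575 , -0.2058,  0.0171]), array([ 0.5732, -0.2804,  0.0009])]
top jaw_left [array([ 0.579 , -0.1375,  0.0169]), array([ 0.7484, -0.3293, -0.0029])]
top jaw_right [array([ 0.5544, -0.1374,  0.018 ]), array([ 0.7298,  0.2033, -0.0041])]
scene jaw_mid [array([ 0.5709, -0.2071,  0.0165]), array([ 7.333e-01,  2.071e-01, -7.000e-04])]
scene jaw_left []
scene jaw_right []
predicted jaw_mid [np.float64(0.5669558832772902), np.float64(-0.20615511704460393), 0.018]
```

View pics/b2.png

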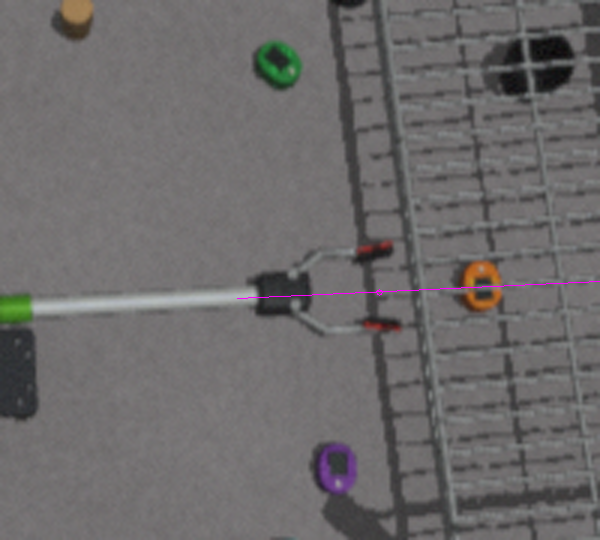

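View pics/b2s.png

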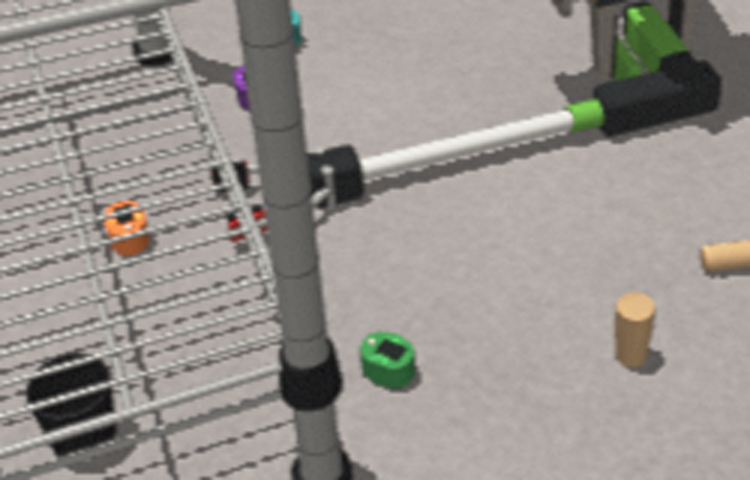

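Request:
{"name": "step_arm", "arguments": {
  "motion": [-1,-0.15,0,0,0,0,0.383,-1.5,-0.15,0,0,0,0,0.383,-1,0,0,0,0,0,0.383,-0.5,0,0,0,0,0,0.383,0,0,0,0,0,0,0.383]
}}

```text
t: 9.65
eef_pos: [0.4807, 0.1084, 0.0036]
ee_rot: [0.682, 0.731, 0.0, 0.0]
force: [-0.9, 0.1, -2.2]
grip_width: 0.0571
```

```bash
python3 - <<'E'
from h import *
print(back("top",[(300+379/3,140+287.5/3)],.03),back("top",[(300+482/3,140+286/3)],.024))
E
python3 look.py b3; python3 - <<'E'
import cv2
from h import *
f=imaging.grab_frame("top");cv2.imwrite("pics/b3c.png",cv2.resize(f[210:260,400:480],None,fx=9,fy=9,interpolation=cv2.INTER_CUBIC))
E
```

```text
[[ 0.56821561 -0.20374201  0.03      ]] [[ 0.57212043 -0.28357177  0.024     ]]
t 9.65 tcp [0.4807 0.1084 0.0036] w 0.0571 F [-0.9  0.1 -2.2] head 93.96
shift in tool axes cm [-3.95  0.46  0.06] rotvec tool [ 0.0002 -0.     -0.0008]
top jaw_mid [array([ 0.5737, -0.2461,  0.0174])]
top jaw_left [array([ 0.5761, -0.1755,  0.021 ])]
top jaw_right [array([ 0.5516, -0.1776,  0.0212])]
scene jaw_mid [array([ 0.5712, -0.2473,  0.0161])]
scene jaw_left [array([ 0.581 , -0.1799,  0.0145]), array([ 0.3042,  0.3239, -0.0009])]
scene jaw_right [array([ 0.6071, -0.415 ,  0.0018])]
predicted jaw_mid [np.float64(0.567303518108739), np.float64(-0.24543158232050782), 0.018]
```

View pics/b3c.png

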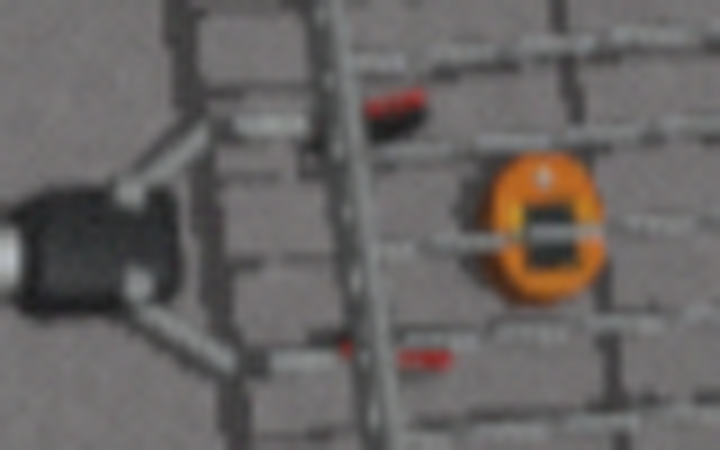

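View pics/b3s.png

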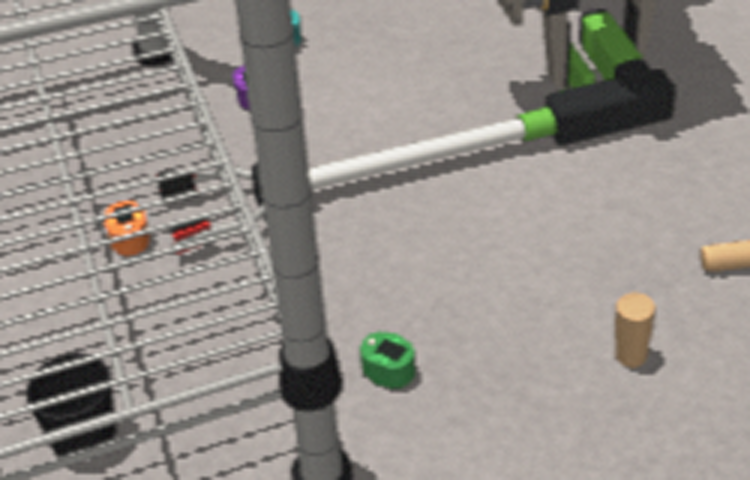

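The jaws are centred on the logger: the axis at crop row ~228 matches the logger at (547,228). I'll go in the last 3.6 cm.

Request:
{"name": "step_arm", "arguments": {
  "motion": [-0.8,0,0,0,0,0,0.383,-1.1,0,0,0,0,0,0.383,-1.1,0,0,0,0,0,0.383,-0.6,0,0,0,0,0,0.383,0,0,0,0,0,0,0.383]
}}

```text
t: 10.72
eef_pos: [0.4831, 0.0723, 0.0036]
ee_rot: [0.682, 0.731, -0.0, 0.0]
force: [-0.1, -0.2, -1.3]
grip_width: 0.0571
```

```bash
cat > zoom.py <<'E'
from mv import *
import sys
need([.488,.0693,.003],94)
f=imaging.grab_frame("top");g=imaging.grab_frame("scene")
x0,y0=map(int,sys.argv[2:4]) if len(sys.argv)>2 else (410,210)
u,v=map(int,sys.argv[4:6]) if len(sys.argv)>4 else (165,235)
cv2.imwrite(f"pics/{sys.argv[1]}.png",np.vstack([cv2.resize(f[y0:y0+45,x0:x0+100],None,fx=7,fy=7,interpolation=cv2.INTER_CUBIC),cv2.resize(g[v:v+60,u:u+100],(700,280),interpolation=cv2.INTER_CUBIC)]))
E
python3 zoom.py b4
```

```text
t 10.72 tcp [0.4831 0.0723 0.0036] w 0.0571 F [-0.1 -0.2 -1.3] head 93.93
shift in tool axes cm [-0.33  0.47  0.06] rotvec tool [ 0.      0.0001 -0.0012]
```

View pics/b4.png

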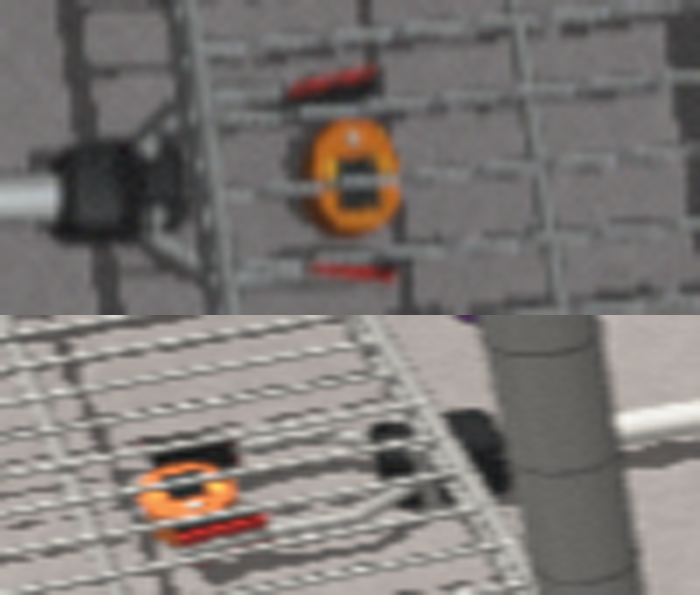

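Request:
{"name": "step_arm", "arguments": {
  "motion": [-0.2,0,0,0,0,0,0.395,0,0,0,0,0,0,0.405,0,0,0,0,0,0,0.415,0,0,0,0,0,0,0.425,0,0,0,0,0,0,0.435],
  "grip_force": 26
}}

```text
t: 11.45
eef_pos: [0.483, 0.0713, 0.0036]
ee_rot: [0.682, 0.731, -0.0, -0.0]
force: [-0.3, -0.2, -2.4]
grip_width: 0.0524
```

```bash
python3 zoom.py b5
```

```text
t 11.45 tcp [0.483  0.0713 0.0036] w 0.0524 F [-0.3 -0.2 -2.4] head 94.0
shift in tool axes cm [-0.23  0.48  0.06] rotvec tool [-0.0003 -0.0002  0.    ]
```

View pics/b5.png

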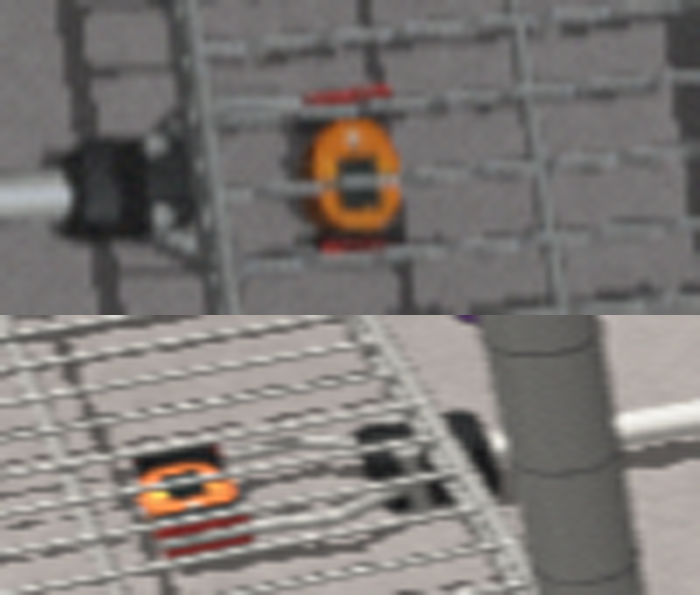

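Request:
{"name": "step_arm", "arguments": {
  "motion": [0,0,0,0,0,0,0.445,0,0,0,0,0,0,0.455,0,0,0,0,0,0,0.47,0,0,0,0,0,0,0.49,0,0,0,0,0,0,0.49]
}}

```text
t: 12.18
eef_pos: [0.4832, 0.0711, 0.0036]
ee_rot: [0.682, 0.731, 0.0, 0.0]
force: [-0.5, 0.4, -2.2]
grip_width: 0.0519
```

```bash
python3 zoom.py b6
```

```text
t 12.18 tcp [0.4832 0.0711 0.0036] w 0.0519 F [-0.5  0.4 -2.2] head 94.01
shift in tool axes cm [-0.21  0.47  0.06] rotvec tool [ 0.0001 -0.      0.0003]
```

View pics/b6.png

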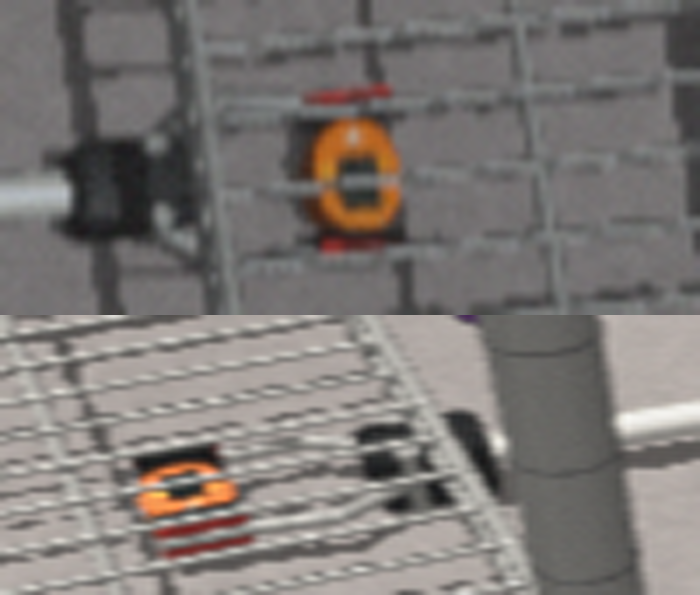

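The jaws stalled on the logger at 51.9 mm. I'll raise the grip to 34 N, which gives about 6 N a pad.

Request:
{"name": "step_arm", "arguments": {
  "motion": [0,0,0,0,0,0,0.49,0,0,0,0,0,0,0.49],
  "grip_force": 30
}}

```text
t: 12.52
eef_pos: [0.4832, 0.071, 0.0036]
ee_rot: [0.682, 0.731, -0.0, -0.0]
force: [-0.6, 0.7, -1.8]
grip_width: 0.0517
```

Request:
{"name": "step_arm", "arguments": {
  "motion": [0,0,0,0,0,0,0.5,0,0,0,0,0,0,0.5,0,0,0,0,0,0,0.5,0,0,0,0,0,0,0.5],
  "grip_force": 34
}}

```text
t: 13.02
eef_pos: [0.4832, 0.071, 0.0036]
ee_rot: [0.682, 0.731, -0.0, 0.0]
force: [-0.2, 0.5, -0.9]
grip_width: 0.0515
```

Request:
{"name": "step_arm", "arguments": {
  "motion": [0.5,0,0,0,0,0,0.5,1,0,0,0,0,0,0.5,1,0,0,0,0,0,0.5,0.5,0,0,0,0,0,0.5,0,0,0,0,0,0,0.5]
}}

```text
t: 13.65
eef_pos: [0.481, 0.1022, 0.0036]
ee_rot: [0.681, 0.732, 0.0, -0.0]
force: [-1.3, 1.2, -1.7]
grip_width: 0.0516
```

```bash
python3 zoom.py b7 395 210
```

```text
t 13.65 tcp [0.481  0.1022 0.0036] w 0.0516 F [-1.3  1.2 -1.7] head 94.12
shift in tool axes cm [-3.33  0.46  0.06] rotvec tool [ 0.0002 -0.0005  0.002 ]
```

View pics/b7.png

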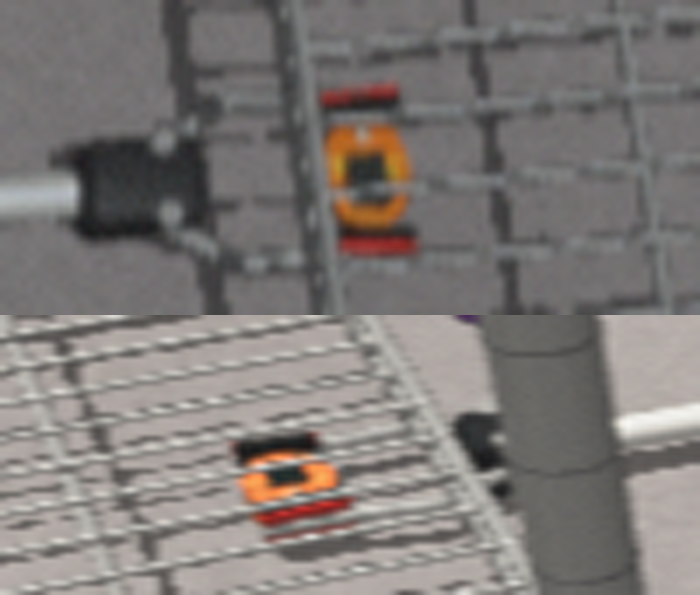

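Request:
{"name": "step_arm", "arguments": {
  "motion": [0,0,0,0,0,0,0.5,0,0,0,0,0,0,0.5,0,0,0,0,0,0,0.5],
  "grip_force": 37
}}

```text
t: 14.12
eef_pos: [0.4812, 0.1009, 0.0036]
ee_rot: [0.682, 0.731, 0.0, 0.0]
force: [-0.4, 1.2, -1.4]
grip_width: 0.0513
```

Request:
{"name": "step_arm", "arguments": {
  "motion": [0.7,0,0,0,0,0,0.5,1.5,0,0,0,0,0,0.5,2,0,0,0,0,0,0.5,2,0,0,0,0,0,0.5,2,0,0,0,0,0,0.5]
}}

```text
t: 14.75
eef_pos: [0.4749, 0.1842, 0.0035]
ee_rot: [0.682, 0.732, -0.0, -0.0]
force: [-0.5, -1.5, -1.0]
grip_width: 0.0514
```

Request:
{"name": "step_arm", "arguments": {
  "motion": [2,0,0,0,0,0,0.5,2,0,0,0,0,0,0.5,2,0,0,0,0,0,0.5,1.8,0,0,0,0,0,0.5,1,0,0,0,0,0,0.5]
}}

```text
t: 15.38
eef_pos: [0.4689, 0.272, 0.0035]
ee_rot: [0.681, 0.732, 0.0, -0.0]
force: [0.2, -2.0, -1.7]
grip_width: 0.0511
```

Request:
{"name": "step_arm", "arguments": {
  "motion": [0,0,0,0,0,0,0.5,0,0,0,0,0,0,0.5]
}}

```text
t: 15.62
eef_pos: [0.4693, 0.2706, 0.0037]
ee_rot: [0.682, 0.732, 0.0, 0.0]
force: [-0.4, 0.8, -1.7]
grip_width: 0.0513
```

```bash
cat > chk.py <<'E'
from fit import *
from mv import *
import sys
f={n:imaging.grab_frame(n) for n in("top","scene")}
need([.488,.0693,.003],94)
near=tuple(map(float,sys.argv[2:4]))
for k in (("top","scene"),("top",),("scene",)):
    L=logger({n:f[n] for n in k},near,25); d=np.array(L[:2])-[.608,-.4145]; h=np.radians(-82.5)
    print(k,np.round(L,4),"rack x",(d@[np.cos(h),np.sin(h)]).round(4))
cv2.imwrite(f"pics/{sys.argv[1]}.png",np.hstack([cv2.resize(f["top"][150:310,190:440],None,fx=1.6,fy=1.6),cv2.resize(f["scene"][150:310,200:450],None,fx=1.6,fy=1.6)]))
E
python3 chk.py c1 .558 -.083
```

```text
t 15.72 tcp [0.4695 0.2703 0.0037] w 0.0514 F [ 0.4  0.9 -1. ] head 94.0
shift in tool axes cm [-20.18   0.45   0.07] rotvec tool [ 0.0004 -0.0002 -0.    ]
('top', 'scene') [ 0.5633 -0.0848 15.6501  0.691 ] rack x -0.3327
('top',) [ 0.5648 -0.0846 10.2539  0.8607] rack x -0.3327
('scene',) [ 5.502000e-01 -8.450000e-02  1.595778e+02  6.476000e-01] rack x -0.3347
```

View pics/c1.png

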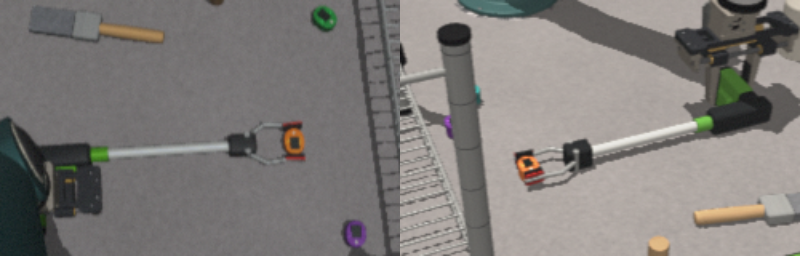

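The logger is out in the jaws at rack x ≈ -0.333, in the required window of -0.5 to -0.26. I'll release it now.

Request:
{"name": "step_arm", "arguments": {
  "motion": [0,0,0,0,0,0,0.42,0,0,0,0,0,0,0.4,0,0,0,0,0,0,0.385,0,0,0,0,0,0,0.37,0,0,0,0,0,0,0.35]
}}

```text
t: 16.35
eef_pos: [0.4695, 0.2707, 0.0038]
ee_rot: [0.682, 0.731, 0.0, 0.0]
force: [-0.2, -0.1, -1.2]
grip_width: 0.0601
```

Request:
{"name": "step_arm", "arguments": {
  "motion": [0,0,0,0,0,0,0.2,0,0,0,0,0,0,0,0,0,0,0,0,0,0,0,0,0,0,0,0,0]
}}

```text
t: 16.85
eef_pos: [0.4692, 0.2706, 0.0036]
ee_rot: [0.682, 0.731, 0.0, 0.0]
force: [-0.2, -0.8, -0.3]
grip_width: 0.0921
```

```bash
python3 chk.py c2 .5645 -.084
```

```text
t 16.95 tcp [0.4692 0.2706 0.0036] w 0.0917 F [1.3 1.3 0.2] head 94.02
shift in tool axes cm [-20.21   0.46   0.06] rotvec tool [ 0.0001 -0.      0.0003]
('top', 'scene') [ 0.5597 -0.0849  9.6449  0.7629] rack x -0.3331
('top',) [ 5.623000e-01 -8.460000e-02  1.795289e+02  8.607000e-01] rack x -0.3331
('scene',) [ 5.528000e-01 -8.510000e-02  1.756607e+02  7.553000e-01] rack x -0.3338
```

View pics/c2.png

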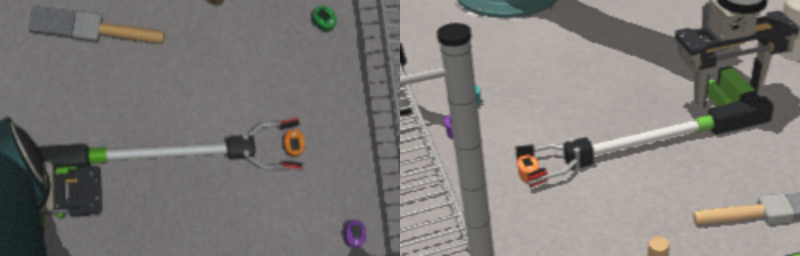

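The jaws are open and the logger stands between them. I'll lift straight up.

Request:
{"name": "step_arm", "arguments": {
  "motion": [0,0,-1,0,0,0,0,0,0,-3,0,0,0,0,0,0,-4,0,0,0,0,0,0,-5,0,0,0,0,0,0,-3,0,0,0,0]
}}

```text
t: 17.58
eef_pos: [0.47, 0.271, 0.1669]
ee_rot: [0.682, 0.731, 0.002, 0.0]
force: [0.7, -0.3, -0.2]
grip_width: 0.0918
```

Request:
{"name": "step_arm", "arguments": {
  "motion": [0,0,0,0,0,0,0,0,0,0,0,0,0,0]
}}

```text
t: 17.82
eef_pos: [0.4687, 0.2703, 0.1633]
ee_rot: [0.682, 0.731, -0.0, -0.0]
force: [0.5, 0.1, -0.4]
grip_width: 0.0919
```

```bash
python3 chk.py c3 .562 -.0845; python3 - <<'E'
from h import *
f=imaging.grab_frame("top");g=imaging.grab_frame("scene")
a=cv2.resize(f[190:260,300:360],None,fx=6,fy=6,interpolation=cv2.INTER_CUBIC)
b=cv2.resize(g[220:290,260:320],None,fx=6,fy=6,interpolation=cv2.INTER_CUBIC)
cv2.imwrite("pics/c3z.png",np.hstack([a,b]))
for t in("net_pot","dibber","tray_brush","spray_bottle","seed_jar","tag_cup","punnet"): print(t,[np.round(d['centre'],3) for d in imaging.pinpoint("scene",t)][:1])
E
```

```text
t 17.93 tcp [0.4684 0.2701 0.1625] w 0.0916 F [-0.7  0.6 -1. ] head 94.02
shift in tool axes cm [-20.15   0.58  15.97] rotvec tool [-0.002   0.0012  0.0003]
('top', 'scene') [ 0.562  -0.0838 18.3573  0.719 ] rack x -0.3339
('top',) [ 0.5634 -0.0832 23.6626  0.8669] rack x -0.3342
('scene',) [ 5.529000e-01 -8.500000e-02  1.754397e+02  7.630000e-01] rack x -0.3339
net_pot [array([ 0.749, -0.331, -0.   ])]
dibber [array([0.78 , 0.031, 0.004])]
tray_brush [array([ 0.733,  0.206, -0.   ])]
spray_bottle [array([ 0.562, -0.084,  0.018])]
seed_jar [array([ 0.513,  0.432, -0.003])]
tag_cup [array([0.308, 0.322, 0.   ])]
punnet [array([ 0.65,  0.41, -0.  ])]
```

View pics/c3.png

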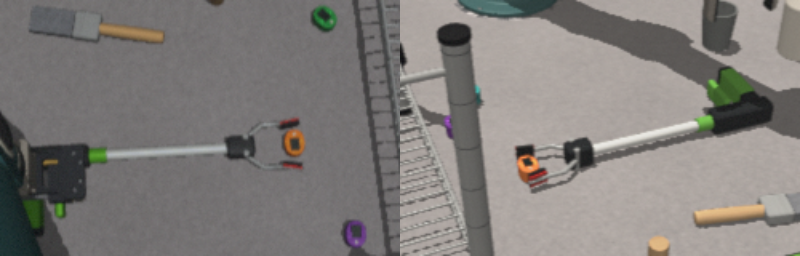

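View pics/c3z.png

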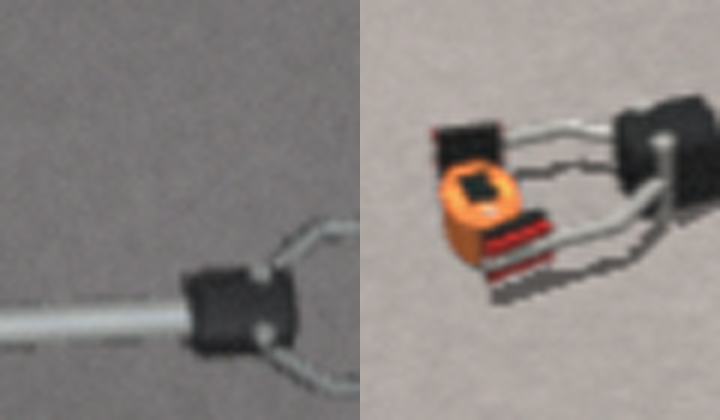

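```bash
python3 - <<'E'
from h import *
f=imaging.grab_frame("top")
cv2.imwrite("pics/c4z.png",cv2.resize(f[215:265,330:395],None,fx=10,fy=10,interpolation=cv2.INTER_CUBIC))
E
```

```text
(no output)
```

View pics/c4z.png

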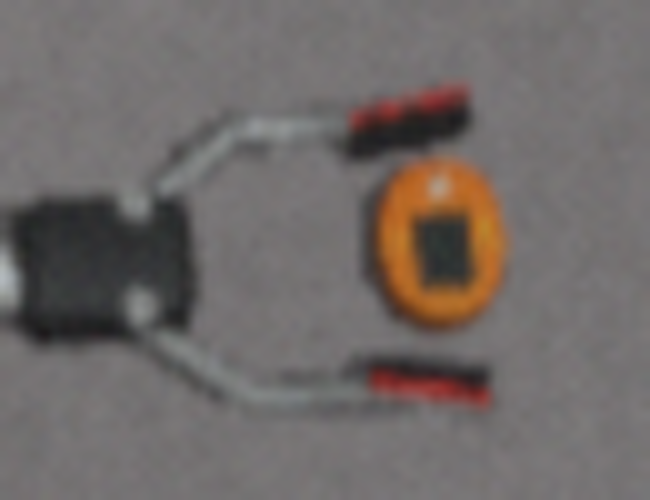

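Both pads are clear of the logger (450,245), with gaps of about 15–30 crop pixels (3–6 mm), and the jaws are fully splayed. I'm handing the job in.

```bash
python3 -c "
from bench import arm
s=arm.get_state();print(s['t'],abs(s['qd']).max());print(arm.finish_job())"
```

```text
18.425 0.0017999609670164781
the job is handed in; nothing more can be done
None
```

The orange logger is out from under the shelf and stands free on the bench. The reacher lies with its trigger released, and I handed the job in at about 18.4 s of the 45 s allowed; no verdict is reported.

**What I did:**
- I took the reacher at its grip, slid it in under the shelf and squeezed up to 34 N, then 37 N. That should be about 6–7 N a pad, worked out from the finger opening and the spring rate, because pad force is not measured.
- I drew the logger out about 20 cm, opened the fingers and lifted clear.

**Last checks:**
- **Logger:** it sits at rack x ≈ -0.333 m, inside the -0.5 to -0.26 window, with a visible gap of about 3–6 mm to each pad.
- **Reacher:** it looks flat in both views and its jaws are fully splayed.
- **Robot:** the gripper is well above everything, with its tip at 0.16 m.
- **Bystanders:** the net pot, dibber, seed jar, tag cup and punnet were found again within a few mm. I have no earlier reading of the tray brush to compare, but it looks unmoved in the pictures.

**Checks that disagreed:**
- The last network search for the spray bottle in the scene view wrongly reported the logger's position. I did not check the bottle again afterwards; the arm passed well above it.
- The scene-only logger fit differed by about 1 cm from the top view, sideways along the rack. Both views agreed on the distance from the rack.

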